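Even out the two pans of the cake scale

TASK

Both cake boxes sit in the left pan of the scale: move either one across into a nest of the right pan and press it down gently until it is fully home (its seat is stiff and stops hard at a depth you must feel; never press a box with more than about 2 kg of force). Then slide the brass trim weight along the beam until the two pans rest level by themselves, with the other box still home in the left pan, and leave the other things on the counter alone.

Things in the scene. Friction and masses are not known exactly. Their poses are not given: they have to be found in the camera images.
- scale: two-pan counter scale, fixed. Green base 190 x 400 x 18 mm; origin under its centre, z up, y along the beam to the left pan, x away from the robot at yaw 0. The beam rocks on an axle along x, 100 mm above the origin. A wooden pan 170 (x) x 76 (y) x 30 mm is fixed on each beam end, centred 150 mm from the axle, top face 15 mm above it; each has two nests, 50 mm either side of its middle along x.
- beam (a joint): lean of the beam in rad: 0 level, positive = left pan up, right pan down; stops at -0.07 and 0.07. It levels itself only weakly (about 1.2 N m per rad), so most imbalances put it on a stop, where it shows only which side is heavier. It settles in about 1 s.
- trim (a joint): place of the brass trim weight on the beam in m: 0 above the axle, positive towards the left pan, range -0.075 to 0.075; starts near the left end. 350 g, 40 (x) x 28 (y) x 24 mm; slides along the beam against about 3 N of friction and stays where left. Off the stops the lean changes about 0.0035 rad per mm of trim: trim moved towards a pan sends that pan down.
- trim_stem (a point): middle of the trim weight's upright steel stem, to pinch or push by: 14 mm across, 34 mm tall with an 18 mm black cap on its top, this point 18 mm below the top of the cap and 48 mm above the beam's axle; it shifts and leans with the beam
- box_white: wooden cake box with a white lid, one solid closed piece 44 x 44 mm and 45 mm high, its load unknown (150 to 300 g, the two boxes differ). Origin: centre of its underside, z up. At the start it sits fully home in one of the two left nests.
- box_plum: wooden cake box with a plum-purple lid, one solid closed piece 44 x 44 mm and 45 mm high, its load unknown (150 to 300 g, the two boxes differ). Origin: centre of its underside, z up. At the start it sits fully home in one of the two left nests.
- nest_left_near (a point): centre of the near (robot side) nest of the left pan, 14 mm below the pan's top face; moves and leans with the pan. Square, 48 mm wide along the scale's x and y (2 mm play all round). Solid floor at this level: a home box's underside is here.
- nest_left_far (a point): centre of the far nest of the left pan, 14 mm below the pan's top face; moves and leans with the pan. Square, 48 mm wide along the scale's x and y (2 mm play all round). Solid floor at this level: a home box's underside is here.
- nest_right_near (a point): centre of the near (robot side) nest of the right pan, 14 mm below the pan's top face; moves and leans with the pan. Square, 48 mm wide along the scale's x and y (2 mm play all round). A yellow seat plate fills it. Its home level is set by a hidden screw, anew each day, 9.5 to 18.5 mm below the top face: it must be felt. The pan tips to its stop before the seat yields.
- nest_right_far (a point): centre of the far nest of the right pan, 14 mm below the pan's top face; moves and leans with the pan. Square, 48 mm wide along the scale's x and y (2 mm play all round). A yellow seat plate fills it. Its home level is set by a hidden screw, anew each day, 9.5 to 18.5 mm below the top face: it must be felt. The pan tips to its stop before the seat yields.
- seat_near (a joint): how far the yellow seat plate of the near right nest is pushed down, in m: 0 up (start), 0.007 fully home, where it stops hard. It bears a box's weight without sinking, yields to a push of 6 to 8 N, and stays where left.
- seat_far (a joint): how far the yellow seat plate of the far right nest is pushed down, in m: 0 up (start), 0.007 fully home, where it stops hard. It bears a box's weight without sinking, yields to a push of 6 to 8 N, and stays where left.
- spare_box: wooden cake box with a red lid, 44 x 44 x 45 mm, standing on the counter; a bystander, leave it alone. Origin: centre of its underside.
- honey_jar: jar with a brass lid, 66 mm wide, 90 mm high; a bystander, leave it alone. Origin: centre of its underside.
- syrup_bottle: amber bottle, 60 mm wide, 170 mm high; a bystander, leave it alone. Origin: centre of its underside.
- spatula: spatula lying on the counter in front of the robot; a bystander, leave it alone. Origin: a point on the tool, near its middle.
- tea_cup: blue cup, 72 mm wide, 70 mm high; a bystander, leave it alone. Origin: centre of its underside.
- dish: white plate, 120 mm wide, 20 mm high; a bystander, leave it alone. Origin: centre of its underside.
- brush: brush lying on the counter in front of the robot; a bystander, leave it alone. Origin: a point on the tool, near its middle.
Things that resemble listed ones, but are neither listed nor needed, are in the scene too. What is shaped like the box_white but turquoise is not meant.

How it is judged:
By the outcome, as a careful person would: the job done as asked, in the order asked, and still so for the second after the job is handed in, with the robot touching nothing.
It also fails if it takes over 72 s, if anything falls off the work surface, if the arm or the gripper's body presses on something with over 40 N, if the wrist force passes 120 N, or if a joint passes its speed limit or range.

ROBOT

A 6-joint arm with a two-finger parallel gripper is mounted at the origin on the work surface. World frame = base frame: x ahead of the robot, y to its left, z up, the work surface at z = 0. Lengths are in mm, angles in rad, forces in N, time in s.
With the tool pointing down it reaches from about 300 to 825 mm from the base axis. Payload 5.4 kg.
Tool frame: the origin (TCP) lies at the very end of the fingers, on their centre line; the grasp point (between the pads) lies 19 mm behind it; z points along the fingers, y is the line along which they close (so a half turn about z gives the same grasp; the last joint's range is limited). The gripper opens to 92 mm and grips with 3 to 60 N. Pads are 20 mm wide; open, the fingers measure 128 mm over their backs; the gripper's body (75 mm by 189 mm) begins 69 mm behind the grasp point.
Start: joints at [-1.422, 0.158, 1.597, -0, 1.386, -0.21], TCP at [201.887, -538.375, 214.601] pointing down, gripper open.
Joint ranges: [-2.91, 2.91], [-0.94, 2.29], [0.18, 2.7], [-1.29, 4.43], [0.17, 2.64], [-3, 3]. Speed limits (rad/s): [2.57, 2.57, 3.14, 3.14, 3.14, 3.14].

INTERFACE

Orientations are given as a 3x3 rotation matrix whose columns are the frame's x, y, z axes.
In Python, from workcell import manip gives the robot as it stands.
- The arm moves only by the tool drive_tool, never from a script. Its argument "deltas" is a list that holds one entry, the list of rows, each a list of 5 numbers: the shift along the world's x, y, z in m, then the turn about the world's z in rad, then the opening in per cent of the stroke, from 0 (shut) to 100 (fully open). In form: [[[dx, dy, dz, roll, fingers], ...]]. A call has 1 to 5 rows; each row shifts and turns the commanded pose from where the row before left it; what a row does not reach is not made up. A row lasts 1/10 s, in which the tool goes at most 50 mm and 8.59 degrees, less where a joint would pass 70% of its speed; a pose out of reach is approached as far as the arm can. A call with a gripper value outside its range is refused whole. The fingers move at their own pace and stop on an object; the grip force is fixed at half the most. Time passes only in rows, so rows that do not move let the fingers close. It gives the time, the measured TCP pose, the force, the opening and the grip force at its end, in the units of the state.
- manip.get_obs(): the state, without advancing time (a new reading comes with each control period).
- manip.capture(name): name is "scene" or "top"; returns (picture, depth): 400x640x3 uint8, red, green, blue; 400x640 float32, mm along the optical axis (not along the pixel's ray), 0 where there is no reading.
- manip.camera_info(name): a dict with "fx", "fy", "cx", "cy" (pixels), "k1" (the pictures are not rectified: a ray, as slopes to the right and down, at radius r is drawn at 1 + k1 r^2 times it, then the intrinsics apply), "T" (4x4, takes a point from camera to world coordinates). Camera axes: x right, y down, z forward; pixel columns grow to the right and rows downward; lengths in mm; the calibration is good to about 2 mm. A picture is of the moment at which its call begins. camera_info takes no time and is no camera call.
- manip.sign_off(): hands the job in; it is judged then, once.
The state is a dict: "clock": time; "q": joint angles; "qd": joint speeds; "joint_torque": joint torques, N m; "ee_pos": TCP position; "eef_rot": TCP orientation; "contact_force": force on the tool from outside, world axes, zero at the start; "ft_torque": the same for the moment, N m; "grip_width": finger opening in mm; "grip_force": force on a finger pad.
Only numpy, scipy, OpenCV 4.12 (cv2) and the standard library are available. Lean on these libraries where they do the work, as an engineer would, in place of code of your own. Each camera call takes 0.05 s, during which the arm holds its last target. There are 200 camera calls.

## Working session

There is one attempt and no reset: what is moved stays moved. The work goes in short steps, Python scripts to look and compute and a tool call to move; the robot and the scene stay as the last step left them, time stands still between calls to the robot, and variables do not carry over. Pictures are saved under pics/ and viewed, at most 10 in all, crops included, and the job is handed in when it is done.

Besides the shell and the picture viewer there is one more tool, called after "Call:" by a JSON object that holds its "name" and its "arguments". drive_tool: Moves the arm, as the interface text tells. Its arguments: {"type":"object","properties":{"deltas":{"type":"array","items":{"type":"array","items":{"type":"array","items":{"type":"number"}}}}},"required":["deltas"]}

```bash
ls; mkdir -p pics; cat > h.py <<'E'
import numpy as np, cv2
from workcell import manip
def shot(name):
    p,d=manip.capture(name); return p,d
def save(p,f): cv2.imwrite('pics/'+f,cv2.cvtColor(p,cv2.COLOR_RGB2BGR))
def ray(name,uv):
    c=manip.camera_info(name); uv=np.atleast_2d(uv).astype(float)
    s=(uv-[c['cx'],c['cy']])/[c['fx'],c['fy']]
    t=s.copy()
    for _ in range(20): t=s/(1+c['k1']*(t**2).sum(1,keepdims=True))
    T=np.array(c['T']); d=np.c_[t,np.ones(len(t))]
    return T[:3,3],d@T[:3,:3].T
def plane(name,uv,z):
    o,d=ray(name,uv); return o+d*((z-o[2])/d[:,2])[:,None]
def cloud(name,dep):
    v,u=np.mgrid[:400,:640]; o,d=ray(name,np.c_[u.ravel(),v.ravel()])
    return (o+d*dep.reshape(-1,1)).reshape(400,640,3)
E
python3 - <<'E'
from h import *
for n in('scene','top'):
    p,d=shot(n); save(p,n+'0.png'); np.savez(n+'0.npz',p=p,d=d); print(n,manip.camera_info(n))
print(manip.get_obs())
E
```

```text
pics
scene {'fx': 378.15774945756664, 'fy': 378.15774945756664, 'cx': 311.71521396101474, 'cy': 198.3352635805656, 'k1': -0.08160269923950134, 'T': array([[-8.86743001e-01,  3.96255783e-01, -2.38050843e-01,
         8.38332071e+02],
       [ 4.62252543e-01,  7.56685139e-01, -4.62331253e-01,
         5.49247433e+02],
       [-3.07189767e-03, -5.20008611e-01, -8.54155494e-01,
         1.13518086e+03],
       [ 0.00000000e+00,  0.00000000e+00,  0.00000000e+00,
         1.00000000e+00]])}
top {'fx': 457.59326447740244, 'fy': 457.59326447740244, 'cx': 326.5136319992084, 'cy': 198.86861711947475, 'k1': 0.020626543810112613, 'T': array([[-1.62736110e-02, -9.96379059e-01,  8.34502224e-02,
         4.26447268e+02],
       [-9.99681695e-01,  1.78230770e-02,  1.78562696e-02,
        -1.84072083e+01],
       [-1.92789528e-02, -8.31330738e-02, -9.96351953e-01,
         1.40377837e+03],
       [ 0.00000000e+00,  0.00000000e+00,  0.00000000e+00,
         1.00000000e+00]])}
{'clock': 0.1, 'q': array([-1.42209149e+00,  1.58991259e-01,  1.59806857e+00, -1.13678251e-05,
        1.38618782e+00, -2.10102136e-01]), 'qd': array([-0.00054737, -0.00172301, -0.00435502, -0.00226995,  0.00042705,
       -0.00041322]), 'joint_torque': array([-8.71800767e-04, -3.86503601e+01, -3.22961748e+01,  7.01076072e-02,
        3.39079485e-02, -4.63277672e-05]), 'ee_pos': array([ 201.80816712, -537.837288  ,  213.73332846]), 'eef_rot': array([[ 9.36315736e-01,  3.51159191e-01, -2.56252021e-04],
       [ 3.51159126e-01, -9.36314368e-01,  1.63508079e-03],
       [ 3.34241199e-04, -1.62093711e-03, -9.99998630e-01]]), 'contact_force': array([ 0.63263195, -0.18739695, -0.3929009 ]), 'ft_torque': array([-0.0209261 ,  0.00421766, -0.01101171]), 'grip_force': 0.0, 'grip_width': 92.33933810582232}
```

View pics/scene0.png

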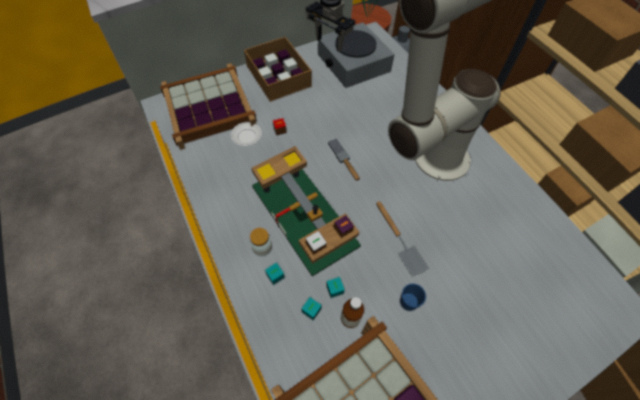

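View pics/top0.png

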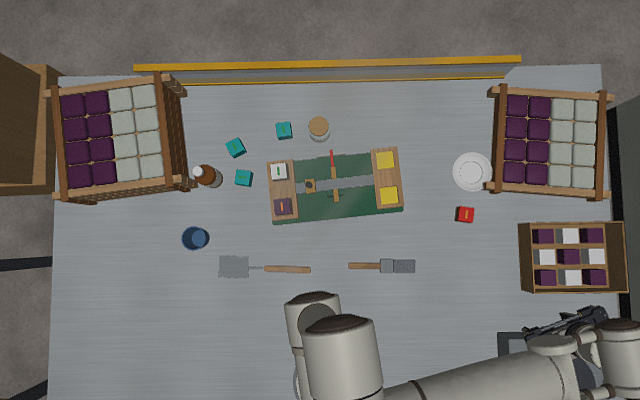

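```bash
python3 - <<'E'
from h import *
D={n:np.load(n+'0.npz') for n in('scene','top')}
a=cv2.resize(D['top']['p'][140:230,255:415],None,fx=5,fy=5,interpolation=cv2.INTER_CUBIC); save(a,'c1.png')
p,d=D['top']['p'],D['top']['d']; C=cloud('top',d); hsv=cv2.cvtColor(p,cv2.COLOR_RGB2HSV)
m={'yellow':cv2.inRange(hsv,(22,150,120),(32,255,255)),'green':cv2.inRange(hsv,(60,100,20),(85,255,110)),
'white':cv2.inRange(hsv,(0,0,170),(179,45,255)),'plum':cv2.inRange(hsv,(150,60,20),(179,255,140)),'red':cv2.inRange(hsv,(0,180,100),(6,255,255))}
roi=np.zeros((400,640),np.uint8); roi[145:228,262:410]=255
for k,v in m.items():
    n,l,s,c=cv2.connectedComponentsWithStats(v&roi)
    for i in range(1,n):
        if s[i,4]>40:
            z=np.median(C[...,2][l==i]); r=cv2.minAreaRect(np.argwhere(l==i)[:,::-1].astype(np.float32))
            print(k,s[i],c[i].round(1),'z',z.round(1),plane('top',[c[i]],z).round(1),r)
for u,v in [(310,184),(279,171),(282,207),(386,160),(389,195),(281,190),(387,178),(330,155),(330,210),(350,184),(317,184)]: print(u,v,C[v,u].round(1))
E
```

```text
yellow [377 151  17  18 219] [386.  160.6] z 122.7 [[ 639.1 -165.1  122.7]] ((384.8713073730469, 159.71286010742188), (16.11960220336914, 16.51761817932129), 84.2894058227539)
yellow [380 186  19  19 288] [388.7 194.9] z 114.7 [[ 542.6 -171.   114.7]] ((388.707275390625, 194.8658447265625), (16.675161361694336, 17.11688804626465), 83.6598129272461)
green [347 185  56  32 465] [371.4 205.9] z 18.1 [[ 518.7 -129.1   18.1]] ((373.2268981933594, 199.2784423828125), (28.450231552124023, 55.63646697998047), 84.05313110351562)
white [271 163  16  16 183] [278.1 170.7] z 135.6 [[614.3 138.7 135.6]] ((278.0445556640625, 170.445556640625), (14.627046585083008, 14.726551055908203), 84.2894058227539)
310 184 [571.4  48.  167.1]
279 171 [614.  136.7 130.9]
282 207 [512.  128.3 137.8]
386 160 [ 640.4 -164.8  125. ]
389 195 [ 542.3 -171.8  114. ]
281 190 [563.4 135.  101. ]
387 178 [ 589.5 -166.5  123.1]
330 155 [661.4  -7.2 105. ]
330 210 [508.4  -3.6  19.7]
350 184 [577.1 -63.  101. ]
317 184 [578.4  31.4 104.3]
```

View pics/c1.png

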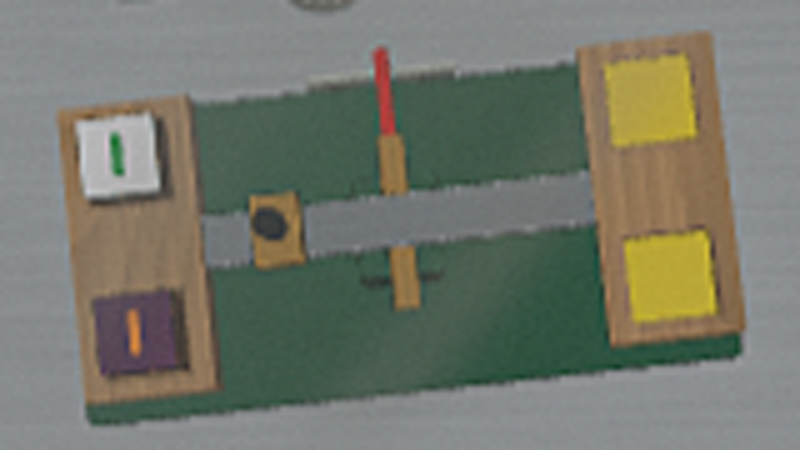

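White box is at top-view pixel (278,171) and plum box at (282,207), both in the left pan. The right-pan seats are at (386,160) and (389,195), and the stem cap is at (309,184). The rack boxes, around (110,130), (550,130) and (570,255), and the turquoise ones at (285,130), (235,147) and (243,178) are rejected. I'll take the plum box to the near right nest, whose seat looks deeper.

```bash
python3 - <<'E'
from h import *
D={n:np.load(n+'0.npz') for n in('scene','top')}
def rect(n,lo,hi,box,zs,name,tri=None):
    p=D[n]['p']; h=cv2.cvtColor(p,cv2.COLOR_RGB2HSV); m=cv2.inRange(h,lo,hi)
    r=np.zeros_like(m); x0,y0,x1,y1=box; r[y0:y1,x0:x1]=255; m=cv2.morphologyEx(m&r,cv2.MORPH_CLOSE,np.ones((3,3)))
    k,l,s,c=cv2.connectedComponentsWithStats(m); i=1+np.argmax(s[1:,4])
    q=cv2.boxPoints(cv2.minAreaRect(np.argwhere(l==i)[:,::-1].astype(np.float32)))
    W=plane(n,q,zs)[:,:2]; e=W-np.roll(W,1,0)
    print(n,name,s[i],c[i].round(1),'ctr',W.mean(0).round(1),plane(n,[c[i]],zs)[0,:2].round(1),'len',np.hypot(*e.T).round(1),'ang',(np.degrees(np.arctan2(e[:,1],e[:,0]))%90).round(1))
P=D['top']['p'];h=cv2.cvtColor(P,cv2.COLOR_RGB2HSV)
for u,v in[(275,205),(288,211),(281,190),(387,178),(386,160)]: print(h[v,u])
rect('top',(5,50,60),(35,255,255),(365,140,410,220),125.5,'rpan')
rect('top',(130,30,20),(179,200,120),(270,195,295,217),135.5,'plum')
rect('top',(0,0,140),(179,60,255),(268,160,290,181),135.5,'white')
rect('top',(0,0,0),(179,255,62),(300,178,316,190),165,'cap')
S=D['scene']
C=cloud('scene',S['d']); hs=cv2.cvtColor(S['p'],cv2.COLOR_RGB2HSV)
for u,v in[(263,171),(292,159),(316,241),(343,225),(317,211),(280,165),(330,233)]: print(u,v,C[v,u].round(1),hs[v,u])
rect('scene',(22,120,100),(32,255,255),(250,160,277,182),123,'yfar')
rect('scene',(22,120,100),(32,255,255),(280,148,303,170),116,'ynear')
rect('scene',(130,30,20),(179,200,120),(330,212,357,238),135.5,'plum')
rect('scene',(0,0,140),(179,60,255),(303,228,330,253),135.5,'white')
E
```

```text
[148  41  87]
[154  65  90]
[ 14  77 135]
[ 16 106 152]
[ 25 163 180]
top rpan [ 370  146   34   64 1665] [386.7 177.4] ctr [ 591.4 -165.4] [ 590.8 -165.5] len [171.5  77.5 171.3  76.6] ang [5.2 5.6 5.  5.7]
top plum [274 198  16  17 225] [281.7 206.4] ctr [514.1 129.3] [513.8 129.4] len [43.3 42.5 43.3 42.4] ang [6.7 6.1 6.6 6.1]
top white [268 160  19  20 256] [277.6 169.3] ctr [620.7 140.5] [618.4 140.1] len [54.9 45.7 54.9 45.5] ang [7.7 7.1 7.5 7.1]
top cap [306 182   6   6  28] [308.5 184.5] ctr [570.4  52.3] [570.4  52.3] len [15.5 11.6 15.5 11.6] ang [44.  44.3 43.9 44.2]
263 171 [ 649.2 -166.9  121.9] [ 25 243 184]
292 159 [ 540.1 -174.1  111.7] [ 25 245 182]
316 241 [615.2 141.4 133.3] [ 65  43 165]
343 225 [520.2 133.3 135.1] [  9 169 131]
317 211 [562.7  48.8 122. ] [ 18 181  86]
280 165 [ 589.4 -162.7  122.2] [ 16 138 142]
330 233 [558.7 125.7 104.1] [ 16 136 139]
scene yfar [257 164  19  16 185] [265.8 171.2] ctr [ 641.3 -161.7] [ 641.7 -161.3] len [49.6 53.  50.3 51.9] ang [88.4  5.1 87.2  4.5]
scene ynear [284 152  17  14 150] [291.8 158.5] ctr [ 540.6 -173.8] [ 541. -173.] len [47.9 48.3 48.6 47.3] ang [89.8 10.2 88.8  9.5]
scene plum [335 216  18  17 181] [343.8 224.4] ctr [516.7 132.7] [517.4 132.9] len [45.5 45.9 46.2 45. ] ang [1.7 8.7 0.7 8. ]
scene white [306 231  20  18 212] [315.8 239.8] ctr [614.6 138.5] [614.4 138.6] len [44.6 45.9 45.2 45.1] ang [ 0.2  4.8 89.1  4.1]
```

Call:
{"name": "drive_tool", "arguments": {"deltas": [[[0.0209, 0.0445, 0, 0.0869, 100], [0.0209, 0.0445, 0, 0.0869, 100], [0.0209, 0.0445, 0, 0.0869, 100], [0.0209, 0.0445, 0, 0.0869, 100], [0.0209, 0.0445, 0, 0.0869, 100]]]}}

```text
clock: 0.6
ee_pos: [306.7, -313.8, 214.1]
eef_rot: [[0.699, 0.715, -0.0], [0.715, -0.699, 0.001], [0.0, -0.001, -1.0]]
contact_force: [0.5, -0.5, 0.1]
grip_width: 91.8
grip_force: 0.0
```

Call:
{"name": "drive_tool", "arguments": {"deltas": [[[0.0209, 0.0445, 0, 0.0869, 100], [0.0209, 0.0445, 0, 0.0869, 100], [0.0209, 0.0445, 0, 0.0869, 100], [0.0209, 0.0445, 0, 0.0869, 100], [0.0209, 0.0445, 0, 0.0869, 100]]]}}

```text
clock: 1.1
ee_pos: [411.2, -91.3, 214.5]
eef_rot: [[0.333, 0.943, 0.0], [0.943, -0.333, -0.0], [-0.0, 0.0, -1.0]]
contact_force: [1.3, -1.0, -0.2]
grip_width: 91.8
grip_force: 0.0
```

Call:
{"name": "drive_tool", "arguments": {"deltas": [[[0.0209, 0.0445, 0, 0.0869, 100], [0.0209, 0.0445, 0, 0.0869, 100], [0.0209, 0.0445, 0, 0.0869, 100], [0.0209, 0.0445, 0, 0.0869, 100], [0.0209, 0.0445, 0, 0.0869, 100]]]}}

```text
clock: 1.6
ee_pos: [515.6, 131.3, 214.2]
eef_rot: [[-0.095, 0.995, -0.0], [0.995, 0.095, -0.0], [-0.0, -0.0, -1.0]]
contact_force: [1.4, -0.6, 0.3]
grip_width: 91.9
grip_force: 0.0
```

Call:
{"name": "drive_tool", "arguments": {"deltas": [[[0, -0.001, -0.04, 0, 100], [0, 0, -0.04, 0, 100], [0, 0, -0.018, 0, 100], [0, 0, -0.008, 0, 100], [0, 0, 0, 0, 100]]]}}

```text
clock: 2.1
ee_pos: [514.7, 128.1, 107.8]
eef_rot: [[-0.091, 0.996, -0.002], [0.996, 0.091, -0.0], [0.0, -0.002, -1.0]]
contact_force: [0.3, 0.1, -0.4]
grip_width: 91.8
grip_force: 0.0
```

```bash
python3 - <<'E'
from h import *
p,d=shot('scene'); save(cv2.resize(p[130:270,230:390],None,fx=4,fy=4,interpolation=cv2.INTER_CUBIC),'c2.png')
print(manip.get_obs()['contact_force'])
E
```

```text
[ 0.64262752 -0.56776152  0.25600342]
```

View pics/c2.png

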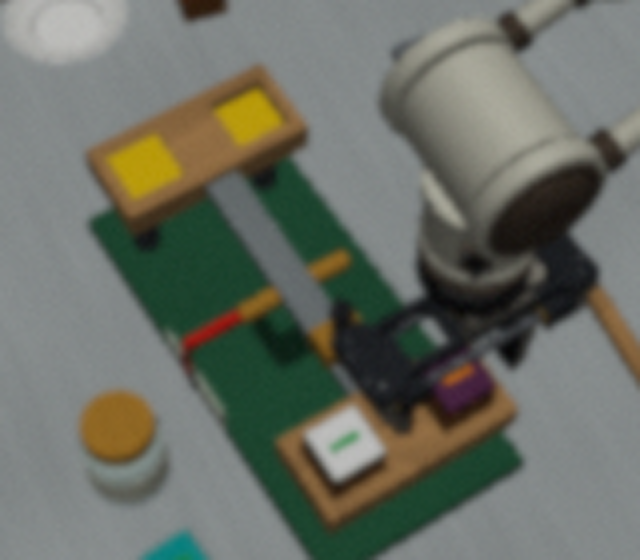

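The fingers straddle the plum box: the far finger is at crop (400,410) between the boxes, the near one at (512,350). Close now.

Call:
{"name": "drive_tool", "arguments": {"deltas": [[[0, 0, 0, 0, 40], [0, 0, 0, 0, 40], [0, 0, 0, 0, 40], [0, 0, 0, 0, 40], [0, 0, 0, 0, 40]]]}}

```text
clock: 2.65
ee_pos: [515.5, 128.1, 108.9]
eef_rot: [[-0.091, 0.996, 0.0], [0.996, 0.091, -0.0], [-0.0, 0.0, -1.0]]
contact_force: [-0.5, -0.1, 0.3]
grip_width: 53.9
grip_force: 0.0
```

Call:
{"name": "drive_tool", "arguments": {"deltas": [[[0, 0, 0, 0, 40], [0, 0, 0, 0, 40], [0, 0, 0, 0, 40]]]}}

```text
clock: 2.95
ee_pos: [515.4, 128.1, 108.7]
eef_rot: [[-0.091, 0.996, -0.0], [0.996, 0.091, -0.0], [-0.0, -0.0, -1.0]]
contact_force: [-0.2, -0.4, 2.0]
grip_width: 43.9
grip_force: 30.0
```

Call:
{"name": "drive_tool", "arguments": {"deltas": [[[0, 0, 0.01, 0, 40], [0, 0, 0.02, 0, 40], [0, 0, 0.04, 0, 40], [0, 0, 0.04, 0, 40], [0, 0, 0, 0, 40]]]}}

```text
clock: 3.45
ee_pos: [519.1, 128.3, 225.7]
eef_rot: [[-0.091, 0.996, 0.012], [0.996, 0.091, 0.0], [-0.001, 0.012, -1.0]]
contact_force: [0.5, -0.6, -1.2]
grip_width: 44.0
grip_force: 30.0
```

Call:
{"name": "drive_tool", "arguments": {"deltas": [[[0.0027, -0.0298, 0, 0, 40], [0.0041, -0.0447, 0, 0, 40], [0.0041, -0.0447, 0, 0, 40], [0.0041, -0.0447, 0, 0, 40], [0.0041, -0.0447, 0, 0, 40]]]}}

```text
clock: 3.95
ee_pos: [533.8, -81.9, 217.7]
eef_rot: [[-0.092, 0.996, -0.001], [0.996, 0.092, 0.001], [0.001, -0.001, -1.0]]
contact_force: [0.9, 0.5, -2.9]
grip_width: 43.6
grip_force: 30.0
```

Call:
{"name": "drive_tool", "arguments": {"deltas": [[[0.0041, -0.0447, 0, 0, 40], [0.004, -0.0448, 0, 0, 40], [0, 0, 0, 0, 40], [0, 0, 0, 0, 40], [0, 0, 0, 0, 40]]]}}

```text
clock: 4.45
ee_pos: [542.2, -168.7, 217.9]
eef_rot: [[-0.092, 0.996, -0.001], [0.996, 0.092, 0.001], [0.001, -0.001, -1.0]]
contact_force: [0.1, -0.2, -2.1]
grip_width: 43.7
grip_force: 30.0
```

```bash
python3 - <<'E'
from h import *
p,d=shot('scene'); a=p[110:280,220:400]
q,_=shot('top'); print(manip.get_obs()['contact_force'],manip.get_obs()['ee_pos'])
a=cv2.resize(a,(540,510),interpolation=cv2.INTER_CUBIC); save(a,'c3.png')
C=cloud('scene',d)
for u,v in[(316,241),(330,233),(263,171),(280,165)]: print(C[v,u].round(1))
E
```

```text
[-0.63561709 -0.23254935 -2.04321705] [ 542.45619124 -168.48413967  218.33533013]
[614.7 140.5 131.2]
[559.7 127.2 107.7]
[ 648.6 -169.2  118.6]
[ 589.7 -162.   123.3]
```

View pics/c3.png

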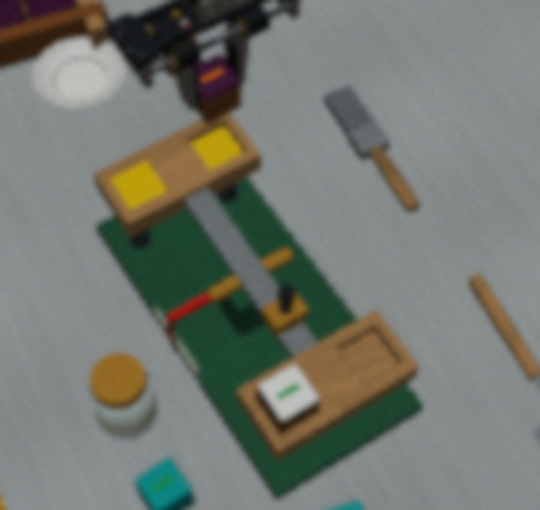

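Call:
{"name": "drive_tool", "arguments": {"deltas": [[[0, -0.0014, -0.04, 0, 40], [0, 0, -0.025, 0, 40], [0, 0, -0.007, 0, 40], [0, 0, 0, 0, 40], [0, 0, 0, 0, 40]]]}}

```text
clock: 5.05
ee_pos: [543.6, -171.4, 148.3]
eef_rot: [[-0.092, 0.996, 0.002], [0.996, 0.092, -0.001], [-0.001, 0.002, -1.0]]
contact_force: [0.2, 0.2, -1.7]
grip_width: 43.7
grip_force: 30.0
```

Call:
{"name": "drive_tool", "arguments": {"deltas": [[[0, 0, -0.001, 0, 40], [0, 0, -0.001, 0, 40], [0, 0, -0.001, 0, 40], [0, 0, -0.001, 0, 40], [0, 0, 0, 0, 40]]]}}

```text
clock: 5.55
ee_pos: [542.9, -171.6, 143.1]
eef_rot: [[-0.091, 0.996, 0.001], [0.996, 0.091, -0.001], [-0.001, 0.001, -1.0]]
contact_force: [-0.3, 0.3, 0.8]
grip_width: 43.8
grip_force: 30.0
```

Call:
{"name": "drive_tool", "arguments": {"deltas": [[[0, 0, -0.001, 0, 40], [0, 0, -0.001, 0, 40], [0, 0, 0, 0, 40]]]}}

```text
clock: 5.85
ee_pos: [542.9, -171.8, 140.8]
eef_rot: [[-0.091, 0.996, 0.001], [0.996, 0.091, -0.001], [-0.001, 0.001, -1.0]]
contact_force: [0.1, -0.9, 0.7]
grip_width: 43.8
grip_force: 30.0
```

Call:
{"name": "drive_tool", "arguments": {"deltas": [[[0, 0, 0.005, 0, 40], [0, 0.0015, 0, 0, 40], [0, 0, 0, 0, 40], [0, 0, 0, 0, 40], [0, 0, 0, 0, 40]]]}}

```text
clock: 6.35
ee_pos: [542.4, -169.7, 145.3]
eef_rot: [[-0.091, 0.996, -0.001], [0.996, 0.091, 0.0], [0.0, -0.001, -1.0]]
contact_force: [-0.4, -0.2, -1.2]
grip_width: 44.2
grip_force: 30.0
```

Call:
{"name": "drive_tool", "arguments": {"deltas": [[[0, 0, -0.001, 0, 40], [0, 0, -0.001, 0, 40], [0, 0, -0.001, 0, 40], [0, 0, 0, 0, 40], [0, 0, 0, 0, 40]]]}}

```text
clock: 6.85
ee_pos: [542.6, -169.9, 142.5]
eef_rot: [[-0.091, 0.996, -0.0], [0.996, 0.091, 0.0], [0.0, -0.0, -1.0]]
contact_force: [-0.3, 0.6, -2.4]
grip_width: 43.4
grip_force: 30.0
```

```bash
python3 - <<'E'
from h import *
p,d=shot('scene'); a=p[120:200,240:330]
print(manip.get_obs()['contact_force'],manip.get_obs()['ee_pos'],manip.get_obs()['ft_torque'])
save(cv2.resize(a,(720,640)[:2],interpolation=cv2.INTER_CUBIC)[:600],'c4.png')
E
```

```text
[ 0.22663438 -0.35022542 -2.32101656] [ 542.60686734 -169.87460395  142.61233126] [-0.00812247 -0.1428549   0.02736765]
```

View pics/c4.png

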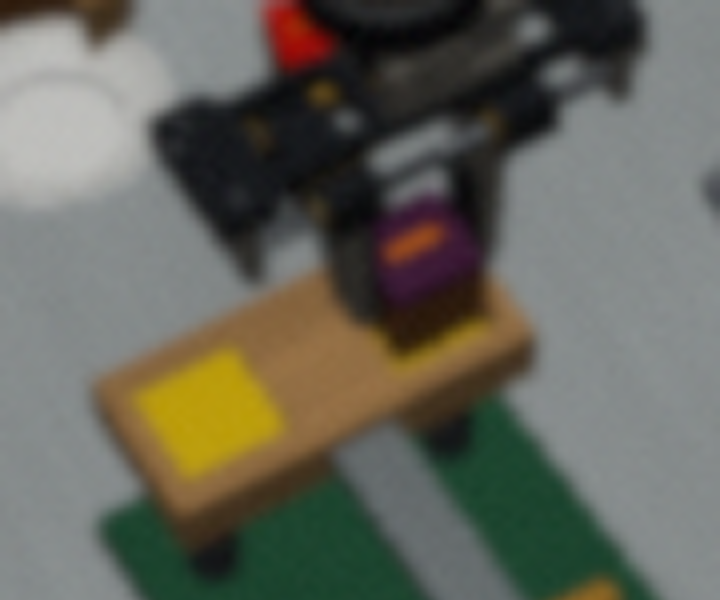

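The box hangs over the near nest at crop (430,290), with yellow showing on its inner side, and there is no contact force. I'll keep lowering.

Call:
{"name": "drive_tool", "arguments": {"deltas": [[[0, 0.0005, -0.001, 0, 40], [0, 0, -0.001, 0, 40], [0, 0, -0.001, 0, 40], [0, 0, 0, 0, 40]]]}}

```text
clock: 7.3
ee_pos: [542.5, -169.3, 139.4]
eef_rot: [[-0.091, 0.996, -0.0], [0.996, 0.091, 0.0], [0.0, -0.0, -1.0]]
contact_force: [-0.5, -0.6, -2.1]
grip_width: 43.7
grip_force: 30.0
```

Call:
{"name": "drive_tool", "arguments": {"deltas": [[[0, 0, -0.001, 0, 40], [0, 0, -0.001, 0, 40], [0, 0, -0.001, 0, 40], [0, 0, 0, 0, 40]]]}}

```text
clock: 7.7
ee_pos: [542.4, -169.3, 136.4]
eef_rot: [[-0.091, 0.996, -0.0], [0.996, 0.091, 0.0], [0.0, -0.0, -1.0]]
contact_force: [-0.8, -0.2, -1.4]
grip_width: 43.6
grip_force: 30.0
```

Call:
{"name": "drive_tool", "arguments": {"deltas": [[[0, 0, -0.001, 0, 40], [0, 0, -0.001, 0, 40], [0, 0, 0, 0, 40], [0, 0, 0, 0, 40]]]}}

```text
clock: 8.1
ee_pos: [542.6, -169.3, 134.6]
eef_rot: [[-0.091, 0.996, -0.0], [0.996, 0.091, 0.0], [0.0, -0.0, -1.0]]
contact_force: [0.6, 0.8, -2.6]
grip_width: 43.6
grip_force: 30.0
```

Call:
{"name": "drive_tool", "arguments": {"deltas": [[[0, 0, -0.001, 0, 40], [0, 0, -0.001, 0, 40], [0, 0, 0, 0, 40], [0, 0, 0, 0, 40]]]}}

```text
clock: 8.5
ee_pos: [542.7, -169.4, 132.7]
eef_rot: [[-0.091, 0.996, 0.0], [0.996, 0.091, -0.0], [-0.0, 0.0, -1.0]]
contact_force: [-0.0, 0.6, -0.7]
grip_width: 43.7
grip_force: 30.0
```

Call:
{"name": "drive_tool", "arguments": {"deltas": [[[0, 0, -0.0005, 0, 40], [0, 0, 0, 0, 75], [0, 0, 0, 0, 75], [0, 0, 0, 0, 75], [0, 0, 0, 0, 75]]]}}

```text
clock: 9.0
ee_pos: [542.7, -169.4, 132.2]
eef_rot: [[-0.091, 0.996, 0.0], [0.996, 0.091, -0.0], [-0.0, 0.0, -1.0]]
contact_force: [0.0, -0.3, 0.7]
grip_width: 68.9
grip_force: 0.0
```

Call:
{"name": "drive_tool", "arguments": {"deltas": [[[0, 0, 0.01, 0, 75], [0, 0, 0.03, 0, 75], [0, 0, 0.04, 0, 50], [0, 0, 0, 0, 0], [0, 0, 0, 0, 0]]]}}

```text
clock: 9.5
ee_pos: [543.4, -169.8, 213.8]
eef_rot: [[-0.091, 0.996, 0.003], [0.996, 0.091, -0.002], [-0.002, 0.003, -1.0]]
contact_force: [-0.7, -0.3, -0.1]
grip_width: 46.8
grip_force: 0.0
```

Call:
{"name": "drive_tool", "arguments": {"deltas": [[[0, 0.045, 0.02, 0, 0], [0, 0.045, 0.01, 0, 0], [0, 0.045, 0, 0, 0], [0, 0, 0, 0, 0], [0, 0, 0, 0, 0]]]}}

```text
clock: 10.0
ee_pos: [541.8, -33.7, 240.7]
eef_rot: [[-0.093, 0.996, -0.002], [0.996, 0.093, 0.0], [0.0, -0.002, -1.0]]
contact_force: [0.3, 0.6, 0.6]
grip_width: 6.9
grip_force: 0.0
```

```bash
python3 - <<'E'
from h import *
p,d=shot('scene');q,e=shot('top')
o=manip.get_obs();print(o['contact_force'],o['ee_pos'],o['grip_width'])
A=cv2.resize(p[120:260,240:370],(390,420),interpolation=cv2.INTER_CUBIC);B=cv2.resize(q[140:230,300:415],(405,317),interpolation=cv2.INTER_CUBIC)
save(np.hstack([A,np.vstack([B,np.zeros((103,405,3),np.uint8)])]),'c5.png')
Ct=cloud('top',e);Cs=cloud('scene',d)
for n,im,C,box in(('top',q,Ct,(375,180,400,210)),('scene',p,Cs,(275,140,310,170))):
    m=cv2.inRange(cv2.cvtColor(im,cv2.COLOR_RGB2HSV),(130,30,20),(179,200,120)); r=0*m; r[box[1]:box[3],box[0]:box[2]]=255; m&=r
    k,l,s,c=cv2.connectedComponentsWithStats(m); i=1+np.argmax(s[1:,4]); print(n,s[i],np.median(C[l==i],0).round(1),plane(n,[c[i]],155).round(1))
E
```

```text
[-0.14859207 -0.40069453  0.13559262] [542.1042743  -35.2619753  241.01071465] 0.47232525204906867
top [381 185  18  18 231] [ 541.  -166.5  159.4] [[ 542.2 -167.6  155. ]]
scene [289 147  13  12  63] [ 541.5 -146.2  161.1] [[ 530.5 -165.9  155. ]]
```

View pics/c5.png

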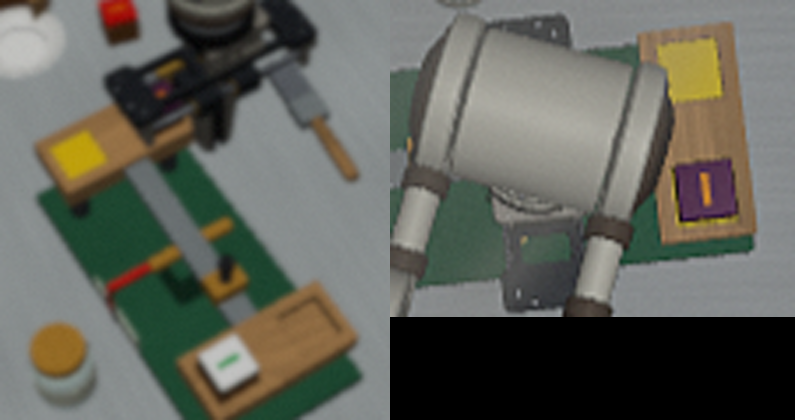

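Call:
{"name": "drive_tool", "arguments": {"deltas": [[[0, -0.045, 0, 0, 0], [0, -0.045, -0.01, 0, 0], [0, -0.045, -0.02, 0, 0], [0, -0.002, -0.03, 0, 0], [0, 0, -0.01, 0, 0]]]}}

```text
clock: 10.6
ee_pos: [540.1, -173.1, 168.2]
eef_rot: [[-0.087, 0.996, -0.006], [0.996, 0.087, 0.003], [0.004, -0.005, -1.0]]
contact_force: [-0.4, -0.3, -0.3]
grip_width: 0.6
grip_force: 0.0
```

Call:
{"name": "drive_tool", "arguments": {"deltas": [[[0, 0, -0.002, 0, 0], [0, 0, -0.002, 0, 0], [0, 0, -0.002, 0, 0], [0, 0, -0.002, 0, 0], [0, 0, 0, 0, 0]]]}}

```text
clock: 11.1
ee_pos: [542.9, -171.1, 164.6]
eef_rot: [[-0.092, 0.996, 0.001], [0.996, 0.092, -0.0], [-0.001, 0.001, -1.0]]
contact_force: [0.1, -0.4, 0.7]
grip_width: 0.6
grip_force: 0.0
```

Call:
{"name": "drive_tool", "arguments": {"deltas": [[[0, -0.0005, -0.002, 0, 0], [0, -0.0005, -0.002, 0, 0], [0, -0.0005, -0.002, 0, 0], [0, 0, 0, 0, 0]]]}}

```text
clock: 11.5
ee_pos: [542.7, -173.0, 158.0]
eef_rot: [[-0.091, 0.996, 0.0], [0.996, 0.091, -0.0], [-0.0, 0.0, -1.0]]
contact_force: [0.0, -0.1, 2.3]
grip_width: 0.1
grip_force: 0.8
```

Call:
{"name": "drive_tool", "arguments": {"deltas": [[[0, -0.0005, -0.002, 0, 0], [0, -0.001, -0.002, 0, 0], [0, -0.001, -0.002, 0, 0], [0, 0, 0, 0, 0]]]}}

```text
clock: 11.9
ee_pos: [542.4, -175.4, 151.7]
eef_rot: [[-0.091, 0.996, -0.001], [0.996, 0.091, 0.0], [0.0, -0.0, -1.0]]
contact_force: [-0.2, -0.0, 1.3]
grip_width: 0.5
grip_force: 0.8
```

Call:
{"name": "drive_tool", "arguments": {"deltas": [[[0, -0.001, -0.002, 0, 0], [0, -0.001, -0.002, 0, 0], [0, -0.001, -0.002, 0, 0], [0, 0, 0, 0, 0]]]}}

```text
clock: 12.3
ee_pos: [542.5, -178.5, 145.7]
eef_rot: [[-0.091, 0.996, -0.0], [0.996, 0.091, 0.0], [0.0, -0.0, -1.0]]
contact_force: [-0.1, 0.6, 0.9]
grip_width: 0.6
grip_force: 0.8
```

Call:
{"name": "drive_tool", "arguments": {"deltas": [[[0, -0.001, -0.002, 0, 0], [0, -0.001, -0.002, 0, 0], [0, 0, -0.001, 0, 0], [0, 0, 0, 0, 0]]]}}

```text
clock: 12.7
ee_pos: [542.7, -180.6, 141.1]
eef_rot: [[-0.091, 0.996, 0.0], [0.996, 0.091, -0.0], [-0.0, 0.0, -1.0]]
contact_force: [0.3, 0.4, 3.2]
grip_width: 0.6
grip_force: 1.0
```

Call:
{"name": "drive_tool", "arguments": {"deltas": [[[0, 0, -0.001, 0, 0], [0, 0, -0.001, 0, 0], [0, 0, 0, 0, 0]]]}}

```text
clock: 13.0
ee_pos: [542.7, -180.8, 139.2]
eef_rot: [[-0.091, 0.996, 0.0], [0.996, 0.091, -0.001], [-0.001, 0.0, -1.0]]
contact_force: [0.4, -1.4, 2.6]
grip_width: 0.5
grip_force: 1.4
```

Call:
{"name": "drive_tool", "arguments": {"deltas": [[[0, 0, -0.001, 0, 0], [0, 0, 0, 0, 0]]]}}

```text
clock: 13.2
ee_pos: [542.8, -180.8, 138.5]
eef_rot: [[-0.091, 0.996, 0.001], [0.996, 0.091, -0.001], [-0.001, 0.0, -1.0]]
contact_force: [-0.8, -2.4, 3.7]
grip_width: 0.2
grip_force: 2.0
```

Call:
{"name": "drive_tool", "arguments": {"deltas": [[[0, 0, -0.001, 0, 0], [0, 0, 0, 0, 0]]]}}

```text
clock: 13.4
ee_pos: [542.8, -180.7, 137.3]
eef_rot: [[-0.091, 0.996, 0.001], [0.996, 0.091, -0.001], [-0.001, 0.0, -1.0]]
contact_force: [0.6, -2.4, 4.1]
grip_width: 0.4
grip_force: 2.3
```

Call:
{"name": "drive_tool", "arguments": {"deltas": [[[0, -0.0007, -0.001, 0, 0], [0, 0, 0, 0, 0]]]}}

```text
clock: 13.6
ee_pos: [542.7, -180.8, 136.1]
eef_rot: [[-0.091, 0.996, 0.0], [0.996, 0.091, 0.001], [0.001, 0.0, -1.0]]
contact_force: [0.1, -1.4, 4.1]
grip_width: 0.4
grip_force: 2.2
```

Call:
{"name": "drive_tool", "arguments": {"deltas": [[[0, 0, -0.001, 0, 0], [0, 0, 0, 0, 0]]]}}

```text
clock: 13.8
ee_pos: [542.7, -180.8, 135.0]
eef_rot: [[-0.091, 0.996, 0.0], [0.996, 0.091, 0.0], [0.0, 0.0, -1.0]]
contact_force: [0.5, -0.7, 3.4]
grip_width: 0.2
grip_force: 2.0
```

Call:
{"name": "drive_tool", "arguments": {"deltas": [[[0, 0, -0.001, 0, 0], [0, 0, 0, 0, 0]]]}}

```text
clock: 14.0
ee_pos: [542.6, -180.8, 134.0]
eef_rot: [[-0.091, 0.996, 0.0], [0.996, 0.091, 0.0], [0.0, 0.0, -1.0]]
contact_force: [-0.5, -0.4, 3.7]
grip_width: 0.6
grip_force: 2.0
```

Call:
{"name": "drive_tool", "arguments": {"deltas": [[[0, 0, -0.001, 0, 0], [0, 0, 0, 0, 0]]]}}

```text
clock: 14.2
ee_pos: [542.6, -180.8, 133.0]
eef_rot: [[-0.091, 0.996, 0.0], [0.996, 0.091, 0.001], [0.001, 0.0, -1.0]]
contact_force: [0.4, -0.2, 3.9]
grip_width: 0.6
grip_force: 2.0
```

```bash
python3 - <<'E'
from h import *
p,d=shot('scene');q,e=shot('top')
o=manip.get_obs();print(o['contact_force'],o['ee_pos'],o['ft_torque'])
A=cv2.resize(p[120:260,240:370],(546,588),interpolation=cv2.INTER_CUBIC);save(A,'c6.png')
C=cloud('top',e); u=np.s_
for n,(r,c) in {'lpan':(190,281),'rpan':(178,387),'white':(171,279)}.items(): print(n,np.median(C[r-2:r+3,c-2:c+3].reshape(-1,3),0).round(1))
C=cloud('scene',d)
for n,(r,c) in {'lpan':(233,330),'rpan':(165,279),'white':(241,316)}.items(): print(n,np.median(C[r-1:r+2,c-1:c+2].reshape(-1,3),0).round(1))
E
```

```text
[-0.24832769  0.24467774  2.48945068] [ 542.61651165 -180.80645299  132.96727029] [ 0.09639481 -0.20355306 -0.02944246]
lpan [560.8 132.2 125.5]
rpan [ 543.  -124.1  488.9]
white [609.8 133.7 157. ]
lpan [564.2 134.1 125.6]
rpan [ 587.6 -178.   102.7]
white [621.5 152.2 156.4]
```

View pics/c6.png

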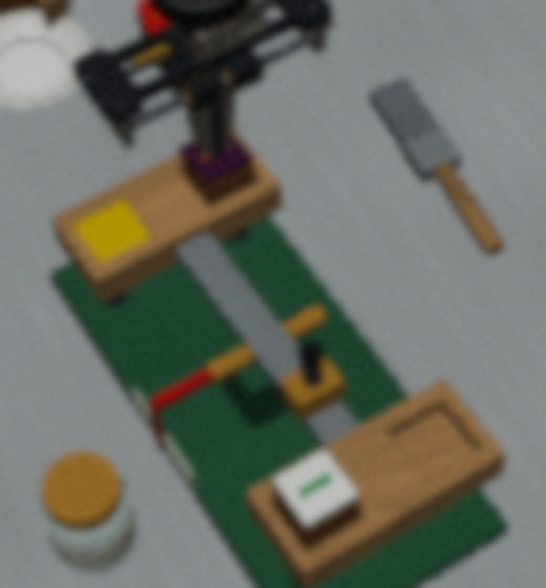

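Beam is on its right stop (left pan at z 125.5) with the tool on the plum lid at crop (215,160). The push plus the box's weight is about 6 N, so the seat is yielding. I'll keep going until it stops hard.

Call:
{"name": "drive_tool", "arguments": {"deltas": [[[0, 0, -0.001, 0, 0], [0, 0, 0, 0, 0]]]}}

```text
clock: 14.5
ee_pos: [542.6, -180.8, 132.0]
eef_rot: [[-0.091, 0.996, -0.0], [0.996, 0.091, 0.0], [0.0, 0.0, -1.0]]
contact_force: [0.8, 0.5, 4.3]
grip_width: 0.6
grip_force: 2.0
```

Call:
{"name": "drive_tool", "arguments": {"deltas": [[[0, 0, -0.001, 0, 0], [0, 0, 0, 0, 0]]]}}

```text
clock: 14.7
ee_pos: [542.8, -180.9, 131.9]
eef_rot: [[-0.091, 0.996, 0.0], [0.996, 0.091, 0.0], [0.0, 0.0, -1.0]]
contact_force: [-1.2, 1.6, 8.4]
grip_width: 0.4
grip_force: 4.3
```

Call:
{"name": "drive_tool", "arguments": {"deltas": [[[0, 0, -0.0005, 0, 0], [0, 0, 0, 0, 0]]]}}

```text
clock: 14.9
ee_pos: [542.9, -181.0, 131.8]
eef_rot: [[-0.092, 0.996, 0.001], [0.996, 0.092, 0.0], [0.0, 0.001, -1.0]]
contact_force: [-1.3, 2.7, 10.5]
grip_width: 0.2
grip_force: 5.3
```

Call:
{"name": "drive_tool", "arguments": {"deltas": [[[0, 0, -0.0006, 0, 0], [0, 0, 0, 0, 0], [0, 0, 0, 0, 0]]]}}

```text
clock: 15.2
ee_pos: [543.0, -181.0, 131.8]
eef_rot: [[-0.092, 0.996, 0.001], [0.996, 0.092, -0.0], [-0.0, 0.001, -1.0]]
contact_force: [-2.6, 2.6, 14.0]
grip_width: 0.9
grip_force: 6.6
```

Call:
{"name": "drive_tool", "arguments": {"deltas": [[[0, 0.001, 0.004, 0, 0], [0, 0.002, 0.006, 0, 0], [0, 0.002, 0.006, 0, 0], [0, 0.002, 0.01, 0, 0], [0, 0, 0.03, 0, 0]]]}}

```text
clock: 15.7
ee_pos: [540.3, -172.4, 183.3]
eef_rot: [[-0.092, 0.996, -0.007], [0.996, 0.092, 0.004], [0.005, -0.006, -1.0]]
contact_force: [0.2, 0.1, -0.1]
grip_width: 0.7
grip_force: 0.0
```

Call:
{"name": "drive_tool", "arguments": {"deltas": [[[-0.045, 0, 0.01, 0, 0], [-0.045, 0, 0, 0, 0], [-0.045, 0, 0, 0, 0], [-0.045, 0, 0, 0, 0], [0, 0, 0, 0, 0]]]}}

```text
clock: 16.2
ee_pos: [358.6, -172.6, 195.0]
eef_rot: [[-0.089, 0.996, -0.002], [0.996, 0.089, 0.001], [0.001, -0.002, -1.0]]
contact_force: [-0.1, 0.1, -0.6]
grip_width: -0.1
grip_force: 0.0
```

```bash
cat >> h.py <<'E'
def look(tag,zc=None):
    q,e=shot('top'); np.savez(tag+'.npz',p=q,d=e); C=cloud('top',e)
    o=manip.get_obs();print(o['clock'],o['ee_pos'].round(1),o['contact_force'].round(1))
    for n,(x,y) in {'lpan':(564,132),'rpan':(591,-166),'white':(614,138),'plum':(542,-170)}.items():
        m=(abs(C[...,0]-x)<11)&(abs(C[...,1]-y)<11)&(C[...,2]>85)&(C[...,2]<180); print(n,np.median(C[m],0).round(1),m.sum())
    h=cv2.cvtColor(q,cv2.COLOR_RGB2HSV); m=((C[...,2]>145)&(C[...,2]<185)&(abs(C[...,0]-575)<25)&(abs(C[...,1])<95)&(h[...,2]<80))
    uv=np.argwhere(m)[:,::-1]; print('cap px',len(uv),uv.mean(0) if len(uv) else '',plane('top',[uv.mean(0)],166).round(1) if len(uv) else '')
    return q,C
E
python3 - <<'E'
from h import *
look('t1')
E
```

```text
16.25 [ 361.  -173.5  195.9] [ 0.4 -0.1  0.4]
lpan [563.4 131.9 104.6] 58
rpan [ 591.5 -165.9  125.5] 63
white [614.1 136.7 135.5] 63
plum [ 542.  -169.7  152.6] 69
cap px 30 [308.16666667 184.26666667] [[570.9  53.1 166. ]]
```

Plum's lid dropped from 159.4 to 152.6, the full 7 mm, so it is home. Next I straddle the trim stem with the fingers across the beam direction.

Call:
{"name": "drive_tool", "arguments": {"deltas": [[[0.0191, 0.0205, 0.002, -0.1428, 44], [0.0191, 0.0205, 0, -0.1428, 44], [0.0191, 0.0205, 0, -0.1428, 44], [0.0191, 0.0205, 0, -0.1428, 44], [0.0191, 0.0205, 0, -0.1428, 44]]]}}

```text
clock: 16.75
ee_pos: [460.1, -70.3, 198.2]
eef_rot: [[0.587, 0.809, 0.001], [0.809, -0.587, 0.0], [0.0, 0.0, -1.0]]
contact_force: [0.2, 0.4, 1.6]
grip_width: 38.3
grip_force: 0.0
```

Call:
{"name": "drive_tool", "arguments": {"deltas": [[[0.0191, 0.0205, 0, -0.1428, 44], [0.0191, 0.0205, 0, -0.1428, 44], [0.0191, 0.0205, 0, -0.1428, 44], [0.0191, 0.0205, 0, -0.1428, 44], [0.0191, 0.0205, 0, -0.1428, 44]]]}}

```text
clock: 17.25
ee_pos: [555.4, 32.8, 197.8]
eef_rot: [[0.974, 0.227, 0.0], [0.227, -0.974, 0.0], [0.0, -0.0, -1.0]]
contact_force: [-0.7, 0.0, 0.1]
grip_width: 40.5
grip_force: 0.0
```

Call:
{"name": "drive_tool", "arguments": {"deltas": [[[0.0191, 0.0205, 0, -0.1428, 44], [0, 0, 0, 0, 44], [0, 0, 0, 0, 44]]]}}

```text
clock: 17.55
ee_pos: [573.2, 52.1, 197.5]
eef_rot: [[0.995, 0.095, -0.001], [0.095, -0.995, -0.0], [-0.001, -0.0, -1.0]]
contact_force: [-0.4, -0.4, -1.0]
grip_width: 40.4
grip_force: 0.0
```

Call:
{"name": "drive_tool", "arguments": {"deltas": [[[-0.001, 0, -0.03, 0, 44], [0, 0, -0.02, 0, 44], [0.0008, -0.009, 0, 0, 44], [0.0008, -0.009, 0, 0, 44], [0.0009, -0.01, 0, 0, 44]]]}}

```text
clock: 18.05
ee_pos: [574.3, 22.8, 149.3]
eef_rot: [[0.996, 0.092, 0.0], [0.092, -0.996, 0.001], [0.001, -0.001, -1.0]]
contact_force: [-1.7, 3.2, 1.5]
grip_width: 40.5
grip_force: 1.7
```

Call:
{"name": "drive_tool", "arguments": {"deltas": [[[0.0009, -0.01, 0, 0, 44], [0.0009, -0.01, 0, 0, 44], [0.0009, -0.01, 0, 0, 44], [0.0009, -0.01, 0, 0, 44], [0, 0, 0, 0, 44]]]}}

```text
clock: 18.55
ee_pos: [578.3, -18.7, 148.3]
eef_rot: [[0.996, 0.09, 0.001], [0.09, -0.996, -0.002], [0.001, 0.002, -1.0]]
contact_force: [-0.3, -0.4, -0.0]
grip_width: 40.3
grip_force: 0.0
```

Call:
{"name": "drive_tool", "arguments": {"deltas": [[[0.0009, -0.01, 0, 0, 44], [0.0003, -0.0035, 0, 0, 44], [0, 0, 0, 0, 44]]]}}

```text
clock: 18.85
ee_pos: [579.0, -31.0, 147.9]
eef_rot: [[0.996, 0.091, -0.0], [0.091, -0.996, -0.001], [-0.0, 0.001, -1.0]]
contact_force: [-0.3, -0.4, -0.5]
grip_width: 40.6
grip_force: 0.0
```

Call:
{"name": "drive_tool", "arguments": {"deltas": [[[-0.001, 0.011, 0, 0, 44], [0, 0, 0, 0, 44], [0, 0, 0, 0, 44], [0, 0, 0, 0, 44], [0, 0, 0, 0, 44]]]}}

```text
clock: 19.35
ee_pos: [578.0, -19.1, 148.0]
eef_rot: [[0.996, 0.092, 0.0], [0.092, -0.996, -0.0], [0.0, 0.0, -1.0]]
contact_force: [-0.4, -0.4, 0.1]
grip_width: 40.5
grip_force: 0.0
```

Call:
{"name": "drive_tool", "arguments": {"deltas": [[[0, 0, 0, 0, 44], [0, 0, 0, 0, 44], [0, 0, 0, 0, 44], [0, 0, 0, 0, 44], [0, 0, 0, 0, 44]]]}}

```text
clock: 19.85
ee_pos: [578.0, -19.1, 148.0]
eef_rot: [[0.996, 0.091, 0.0], [0.091, -0.996, 0.0], [0.0, -0.0, -1.0]]
contact_force: [-0.7, -0.0, 0.2]
grip_width: 40.1
grip_force: 0.0
```

```bash
python3 - <<'E'
from h import *
look('t2')
p,d=shot('scene');C=cloud('scene',d)
for n,(r,c) in {'lpan':(233,330),'rpan':(165,279),'white':(241,316)}.items(): print(n,np.median(C[r-1:r+2,c-1:c+2].reshape(-1,3),0).round(1))
save(cv2.resize(p[120:260,240:370],(546,588),interpolation=cv2.INTER_CUBIC),'c7.png')
E
```

```text
19.9 [578.  -19.1 148. ] [ 0.1  0.6 -0.5]
lpan [565.1 131.5 110.2] 63
rpan [ 591.  -164.7  119.9] 62
white [612.9 138.  141.6] 63
plum [ 541.7 -168.9  146.8] 65
cap px 0  
lpan [560.6 128.6 110.6]
rpan [ 591.3 -167.2  119.4]
white [616.6 144.1 139.8]
```

View pics/c7.png

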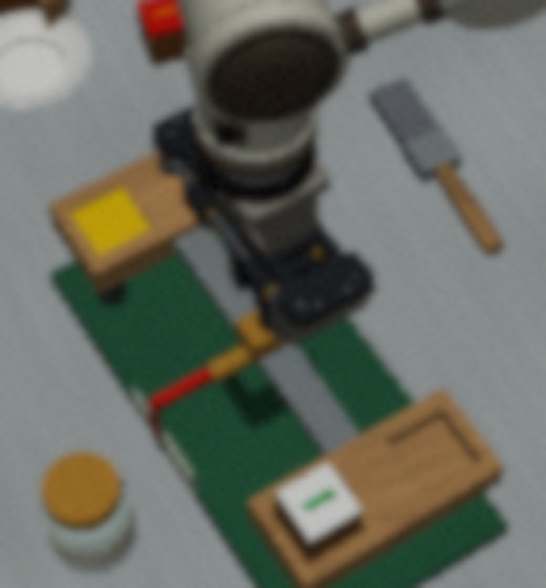

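Beam is off its stops: left pan z 110.2 and right pan 119.9, so lean is about -0.032. The stem is hidden under the gripper at crop (270,320). Trim needs about 9 mm more to the right, so I push slowly.

Call:
{"name": "drive_tool", "arguments": {"deltas": [[[0.0006, -0.007, 0, 0, 44], [0.0004, -0.004, 0, 0, 44], [0.0003, -0.003, 0, 0, 44], [0.0003, -0.003, 0, 0, 44], [0.0002, -0.002, 0, 0, 44]]]}}

```text
clock: 20.45
ee_pos: [579.8, -38.2, 148.0]
eef_rot: [[0.996, 0.091, 0.0], [0.091, -0.996, 0.0], [0.0, -0.0, -1.0]]
contact_force: [0.2, 2.4, 1.1]
grip_width: 40.4
grip_force: 1.4
```

Call:
{"name": "drive_tool", "arguments": {"deltas": [[[0.0001, -0.001, 0, 0, 44], [0.0001, -0.001, 0, 0, 44], [0, 0, 0, 0, 44]]]}}

```text
clock: 20.75
ee_pos: [580.0, -40.1, 147.9]
eef_rot: [[0.996, 0.091, -0.0], [0.091, -0.996, -0.0], [-0.0, 0.0, -1.0]]
contact_force: [-0.5, 1.3, -0.5]
grip_width: 40.6
grip_force: 1.1
```

Call:
{"name": "drive_tool", "arguments": {"deltas": [[[-0.0005, 0.005, 0, 0, 44], [-0.0008, 0.009, 0, 0, 44], [0, 0, 0, 0, 44], [0, 0, 0, 0, 44], [0, 0, 0, 0, 44]]]}}

```text
clock: 21.25
ee_pos: [578.7, -26.1, 148.0]
eef_rot: [[0.996, 0.092, 0.0], [0.092, -0.996, -0.0], [0.0, 0.0, -1.0]]
contact_force: [0.8, -0.5, 0.1]
grip_width: 40.7
grip_force: 0.0
```

Call:
{"name": "drive_tool", "arguments": {"deltas": [[[0, 0, 0, 0, 44], [0, 0, 0, 0, 44], [0, 0, 0, 0, 44], [0, 0, 0, 0, 44], [0, 0, 0, 0, 44]]]}}

```text
clock: 21.75
ee_pos: [578.7, -26.1, 148.0]
eef_rot: [[0.996, 0.091, 0.0], [0.091, -0.996, -0.0], [-0.0, 0.0, -1.0]]
contact_force: [0.2, 0.5, 0.5]
grip_width: 40.6
grip_force: 0.0
```

```bash
python3 - <<'E'
from h import *
look('t3')
E
```

```text
21.8 [578.7 -26.1 148. ] [-0.2 -0.8 -0.3]
lpan [563.3 131.8 114.4] 64
rpan [ 590.6 -164.8  116.5] 60
white [612.5 137.6 145.6] 61
plum [ 541.1 -169.8  142.6] 64
cap px 0
```

Call:
{"name": "drive_tool", "arguments": {"deltas": [[[0.0008, -0.009, 0, 0, 44], [0.0003, -0.003, 0, 0, 44], [0.0002, -0.002, 0, 0, 44], [0.0001, -0.001, 0, 0, 44], [0.0001, -0.001, 0, 0, 44]]]}}

```text
clock: 22.3
ee_pos: [580.1, -41.8, 147.9]
eef_rot: [[0.996, 0.091, -0.0], [0.091, -0.996, 0.001], [-0.0, -0.001, -1.0]]
contact_force: [-0.8, 2.2, -0.0]
grip_width: 40.5
grip_force: 1.4
```

Call:
{"name": "drive_tool", "arguments": {"deltas": [[[0, 0, 0, 0, 44], [-0.0005, 0.005, 0, 0, 44], [-0.0008, 0.009, 0, 0, 44], [0, 0, 0, 0, 44], [0, 0, 0, 0, 44]]]}}

```text
clock: 22.8
ee_pos: [578.9, -27.8, 148.1]
eef_rot: [[0.996, 0.092, 0.0], [0.092, -0.996, -0.0], [0.0, 0.0, -1.0]]
contact_force: [-0.2, 0.4, 0.4]
grip_width: 40.3
grip_force: 0.0
```

Call:
{"name": "drive_tool", "arguments": {"deltas": [[[0, 0, 0, 0, 44], [0, 0, 0, 0, 44], [0, 0, 0, 0, 44], [0, 0, 0, 0, 44], [0, 0, 0, 0, 44]]]}}

```text
clock: 23.3
ee_pos: [578.9, -28.2, 148.0]
eef_rot: [[0.996, 0.091, -0.0], [0.091, -0.996, -0.0], [-0.0, 0.0, -1.0]]
contact_force: [-0.2, 0.5, -0.1]
grip_width: 40.4
grip_force: 0.0
```

```bash
cat >> h.py <<'E'
def lean():
    for i in range(3):
        q,e=shot('top');C=cloud('top',e);r=[]
        for x,y in((564,132),(591,-165.5)):
            m=(abs(C[...,0]-x)<20)&(abs(C[...,1]-y)<25)&(abs(C[...,2]-115)<14); P=C[m]; A=np.c_[P[:,1]-y,np.ones(len(P))]; r.append(np.median(P[:,2]-0*A[:,0])); r.append(P[:,2].mean())
        b=[]
        for x,y in((614,138),(541.5,-169.5)):
            m=(abs(C[...,0]-x)<14)&(abs(C[...,1]-y)<14)&(abs(C[...,2]-145)<15); b.append(C[m][:,2].mean())
        print(manip.get_obs()['clock'],np.round(r,1),'lean med/mean',round((r[0]-r[2])/298,4),round((r[1]-r[3])/298,4),'boxes',np.round(b,2))
E
python3 - <<'E'
from h import *
lean()
E
```

```text
23.35 [114.8 114.9 115.6 115.7] lean med/mean -0.0024 -0.0028 boxes [145.83 143.  ]
23.4 [115.1 115.1 115.  115. ] lean med/mean 0.0003 0.0002 boxes [146.43 142.26]
23.45 [115.6 115.4 114.6 114.7] lean med/mean 0.0034 0.0026 boxes [145.92 142.26]
```

Call:
{"name": "drive_tool", "arguments": {"deltas": [[[0, 0.002, 0.02, 0, 44], [0, 0, 0.04, 0, 44], [-0.02, 0, 0.02, 0, 44], [-0.045, 0, 0, 0, 44], [-0.045, 0, 0, 0, 44]]]}}

```text
clock: 23.95
ee_pos: [468.3, -26.2, 228.9]
eef_rot: [[0.996, 0.092, 0.002], [0.092, -0.996, -0.001], [0.002, 0.001, -1.0]]
contact_force: [-0.3, -0.1, 1.0]
grip_width: 40.3
grip_force: 0.0
```

Call:
{"name": "drive_tool", "arguments": {"deltas": [[[-0.045, -0.01, 0, 0, 44], [-0.045, -0.01, 0, 0, 44], [-0.02, -0.01, 0, 0, 44], [0, 0, 0, 0, 44], [0, 0, 0, 0, 44]]]}}

```text
clock: 24.45
ee_pos: [359.3, -56.3, 228.4]
eef_rot: [[0.996, 0.09, 0.002], [0.09, -0.996, -0.0], [0.002, 0.001, -1.0]]
contact_force: [0.4, -0.3, -0.2]
grip_width: 40.4
grip_force: 0.0
```

```bash
python3 - <<'E'
from h import *
lean(); lean(); q,C=look('t4'); save(cv2.resize(q[130:235,255:415],(800,525),interpolation=cv2.INTER_CUBIC),'c8.png')
E
```

```text
24.5 [115.6 115.5 114.5 114.8] lean med/mean 0.0035 0.0024 boxes [146.68 141.79]
24.55 [115.4 115.6 114.8 114.7] lean med/mean 0.0019 0.0029 boxes [146.43 141.76]
24.6 [115.9 115.7 114.6 114.8] lean med/mean 0.0045 0.003 boxes [146.49 141.67]
24.65 [116.  116.1 114.8 114.7] lean med/mean 0.0043 0.0046 boxes [146.68 141.67]
24.7 [115.8 115.8 114.9 114.8] lean med/mean 0.0033 0.0033 boxes [146.13 142.25]
24.75 [115.7 115.5 115.3 114.9] lean med/mean 0.0016 0.002 boxes [146.77 141.91]
24.8 [359.2 -55.9 227.9] [ 0.3 -0.6 -0.7]
lpan [563.5 132.1 116.2] 64
rpan [ 590.8 -167.3  113.9] 57
white [614.3 137.7 146.3] 60
plum [ 541.1 -169.7  142.2] 64
cap px 27 [336.66666667 180.77777778] [[579.  -24.7 166. ]]
```

View pics/c8.png

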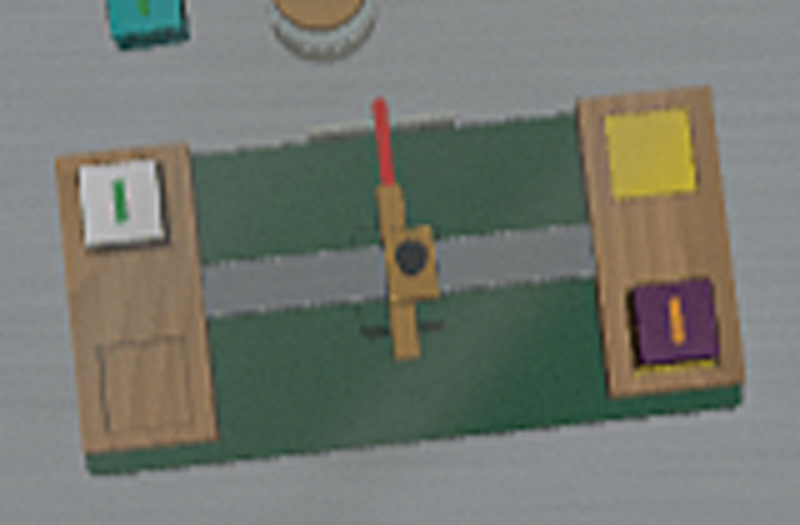

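Call:
{"name": "drive_tool", "arguments": {"deltas": [[[0, 0, 0, 0, 44], [0, 0, 0, 0, 44], [0, 0, 0, 0, 44], [0, 0, 0, 0, 44], [0, 0, 0, 0, 44]]]}}

```text
clock: 25.3
ee_pos: [358.9, -56.1, 228.0]
eef_rot: [[0.996, 0.091, 0.0], [0.091, -0.996, -0.0], [0.0, 0.0, -1.0]]
contact_force: [0.1, -1.1, -0.4]
grip_width: 40.1
grip_force: 0.0
```

Call:
{"name": "drive_tool", "arguments": {"deltas": [[[0, 0, 0, 0, 44], [0, 0, 0, 0, 44], [0, 0, 0, 0, 44], [0, 0, 0, 0, 44], [0, 0, 0, 0, 44]]]}}

```text
clock: 25.8
ee_pos: [358.9, -56.1, 228.0]
eef_rot: [[0.996, 0.091, -0.0], [0.091, -0.996, -0.0], [-0.0, 0.0, -1.0]]
contact_force: [0.7, -0.6, -0.7]
grip_width: 40.3
grip_force: 0.0
```

```bash
python3 - <<'E'
from h import *
lean(); lean(); lean()
E
```

```text
25.85 [115.6 115.5 115.1 115.1] lean med/mean 0.0018 0.0013 boxes [146.72 141.39]
25.9 [115.7 115.6 114.7 114.7] lean med/mean 0.0035 0.0032 boxes [146.76 141.75]
25.95 [115.7 115.7 114.6 114.6] lean med/mean 0.0038 0.0037 boxes [146.86 141.9 ]
26.0 [115.4 115.5 114.7 114.6] lean med/mean 0.0024 0.0031 boxes [146.93 141.87]
26.05 [115.5 115.4 114.9 114.8] lean med/mean 0.002 0.0019 boxes [146.12 141.89]
26.1 [115.2 115.3 115.  114.8] lean med/mean 0.0008 0.0016 boxes [146.41 141.56]
26.15 [115.7 115.6 114.9 114.8] lean med/mean 0.0026 0.0026 boxes [146.39 142.13]
26.2 [115.3 115.3 114.5 114.6] lean med/mean 0.0026 0.0022 boxes [146.02 141.48]
26.25 [115.3 115.5 114.9 114.8] lean med/mean 0.0016 0.0021 boxes [145.83 141.92]
```

The scale is settled at a lean of about 0.002 rad. Plum is home in the right pan, white is home in the left, and the robot is clear.

```bash
python3 -c "
from workcell import manip
print(manip.sign_off())"
```

```text
the job is handed in; nothing more can be done
None
```

I moved the plum box into the near right nest and pressed it fully home with a peak force of about 14 N. The white box is still home in the left pan, the pans rest level to about 0.002 rad, and the job was handed in at about 26 s.

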